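Crack open the sealed welding-rod chest

TASK

Unlock the welding-rod chest: turn its T-bolt counter-clockwise a quarter turn to the stop, lift it straight out, and set it down (do not drop it) in the sheet-metal tray. Then take the lid by its bar handle, break it free of its sticky seal without flinging it wide open, and finish still holding the lid slightly open with the gripper, its front edge about two to five centimetres up; leave the mallet, bottle and brush alone.

Things in the scene. Friction and masses are not known exactly. Their poses are not given: they have to be found in the camera images.
- chest: grey steel rod chest, fixed to the bench, 180 mm (its x, front to back) by 380 mm (its y), rim 96 mm high, flat hinged lid with its top 102 mm above the bench. Origin: centre of its underside; x points from the front (bolt side) to the hinge side, z up. In front the lid has a steel tongue, 60 mm deep by 70 mm wide, over a like bracket of the chest (underside 90 mm above the bench)
- slot (a point): centre of the slot, on the top face of the lid's tongue (102 mm above the bench, lid shut), 120 mm in front of the chest's centre; axes as the chest's. Tongue and bracket both have this slot, 18 mm wide (x), 44 mm long (y); the bolt passes through both and locks the lid. Four ridges, 4 mm high, stand around the bolt's collar
- wing (a point): centre of the wing of the loose steel T-bolt (140 to 240 g): a flat upright grip 44 mm long (its x), 10 mm thick (its y), 34 mm high. Below it: a collar 30 mm across, 6 mm thick, its underside 23 mm below this point, resting on the tongue; a stem 15 mm thick; at the foot, parallel to the wing, a cross-bar 36 x 8 x 8 mm that ends 46 mm below this point
- bolt: the same T-bolt; origin on its axis at the collar's underside, z up, x along the wing. The wing starts nearly front to back (along the chest's x). Turned counter-clockwise seen from above (66 to 86 degrees) until it lies along the slot, within 10 degrees, the bolt comes out upward; a stop prevents turning more than about 6 degrees past the slot's direction
- tray: open sheet-metal tray, fixed, 180 mm (its x) by 150 mm (its y), walls 25 mm high and 3 mm thick, floor 3 mm thick. Origin: centre of its underside. The bolt may stand or lie in it
- handle (a point): middle of the lid's bar handle, a round steel bar 12 mm thick and 110 mm long parallel to the chest's y, 40 mm above the lid's top (142 mm above the bench when shut); axes as the lid's, x away from the front; it lies 110 mm in front of the hinge line and 42 mm above it
- lid_hinge (a point): middle of the lid's hinge line, which runs along y, 90 mm behind the chest's centre and 100 mm above the bench
- lid (a joint): lid angle in rad, 0 shut, growing as the front edge rises (0.1 rad lifts it 18 mm). Shut, the lid sticks to its rubber seal: about 12 to 22 N straight up at the handle breaks it free; the seal's pull fades over the first 0.17 rad, leaving the lid's weight (about 2 to 8 N at the handle). It falls shut when let go
- mallet: bystander: wooden mallet lying on the bench, head 70 mm thick and 100 mm long, handle 200 mm; origin under the head's centre
- bottle: bystander: clear water bottle, 60 mm across, 190 mm high, upright; origin at the centre of its underside
- brush: bystander: wire brush, 260 mm long (its x), 30 mm wide, 34 mm high, lying with its steel bristles up; origin in its middle on the bench
Not all that is in view belongs to the job. There is more than one size of the bolt; the job needs the smaller.

How it is judged:
By the outcome, as a careful person would: the job done as asked, in the order asked, and still so for the second after the job is handed in, while the arm keeps its last pose, push and grip.
It also fails if it takes over 61 s, if anything falls off the work surface, if the arm or the gripper's body presses on something with over 40 N, if the wrist force passes 120 N, or if a joint passes its speed limit or range.

ROBOT

A 6-joint arm with a two-finger parallel gripper is mounted at the origin on the work surface. World frame = base frame: x ahead of the robot, y to its left, z up, the work surface at z = 0. Lengths are in m, angles in rad, forces in N, time in s.
With the tool pointing down it reaches from about 0.35 to 0.725 m from the base axis. Payload 4.3 kg.
Tool frame: the origin (TCP) lies at the very end of the fingers, on their centre line; the grasp point (between the pads) lies env.tcp_to_grasp behind it (env.tcp_to_grasp is the distance from the TCP to the grasp point, in m); z points along the fingers, y is the direction in which the jaws open and shut (so a half turn about z gives the same grasp; the last joint's range is limited). The gripper opens to 85 mm and grips with 20 to 120 N. Pads are 22 mm wide; open, the fingers measure 114 mm over their backs; the gripper's body (76 mm by 85 mm) begins 54 mm behind the grasp point. The pads swing forward as they close: fully open they stand 13 mm farther back than shut.
Start: joints at [-1.367, 0.377, 0.081, 1.274, 0, 1.46], TCP at [0.178, -0.547, 0.196] pointing down, gripper open.
Joint ranges: [-2.72, 2.72], [-0.84, 1.66], [-1.02, 1.22], [-1.77, 2.12], [-1.37, 1.28], [-3.14, 3.14]. Speed limits (rad/s): [2.57, 2.57, 3.14, 3.14, 3.14, 3.14].

INTERFACE

Orientations are given as a unit quaternion [x, y, z, w].
In Python, from workcell import sensors, imaging, env, nets gives the robot as it stands. The module is installed in compiled form; this text tells all that it offers.
- The arm moves only by the shell command python3 -m jog 'ROWS' [FORCE]. ROWS is JSON, a list of rows, each an object with "dp": the shift along the tool's x, y, z in units of 25 mm (1.0 is 25 mm), a list of three; "turn": the turn about the tool's z in rad; "fingers": the opening, from 0 (shut) to 1 (fully open). A call has 1 to 12 rows; each row is the pose to reach, as a shift and turn from the pose measured when the call began, along the tool's axes at that moment; what a row does not reach only later rows make up. A row lasts 1/12 s, in which the tool goes at most 41.7 mm and 7.16 degrees, less where a joint would pass 70% of its speed; a pose out of reach is approached as far as the arm can. A call with a gripper value outside its range is refused whole. The fingers move at their own pace and stop on an object; FORCE is the grip in N (left out, the last holds). Time passes only in rows, so rows that repeat a pose let the fingers close. It gives the time, the measured TCP pose, the force and the opening at its end, in the units of the state.
- sensors.observe(): the state, without advancing time (a new reading comes with each control period).
- imaging.read_camera(name): name is "side" or "top"; returns (picture, depth): 420x560x3 uint8, red, green, blue; 420x560 float32, m along the optical axis (not along the pixel's ray), 0 where there is no reading.
- imaging.calibration(name): a dict with "vertical_fov" (degrees; the focal length in pixels is half the picture's height over the tangent of half this angle, whatever the lens; pixels are square), "cx", "cy" (the principal point, pixels), "k1" (the pictures are not rectified: a ray, as slopes to the right and down, at radius r is drawn at 1 + k1 r^2 times it, then the intrinsics apply), "world_to_cam" (4x4, takes a point from world to camera coordinates). Camera axes: x right, y up, looking along -z (the intrinsics and any distortion apply to the point x, -y, -z); pixel columns grow to the right and rows downward; lengths in m; the calibration is good to about 2 mm. A picture is of the moment at which its call begins. calibration takes no time and is no camera call.
- env.sign_off(): hands the job in, once; it reports no verdict.
Trained networks look in the newest picture that a camera, given by its name, has taken for a name from the list of things; names that differ only in an ending like _2 or _b are one class to them, and where a whole thing is asked for, a point or a joint stands for the part that bears it (a point fixed in the world has none). Each returns a list of dicts, best first, with "p" (0 to 1); they miss things now and then, are a little off and sometimes report something else, mostly with a low value. They report only what shows in the picture. A call takes as long as a camera call. They do not tell look-alikes from the thing itself.
- nets.recognise(query, camera): "extent" ([left, top, width, height] in pixels, round what is visible of it).
- nets.landmark_of(query, camera): "xy" ([column, row] in pixels: a listed point, or the origin of a listed thing).
The state is a dict: "time_s": time; "qpos": joint angles; "dq": joint speeds; "joint_efforts": joint torques, N m; "ee_pos": TCP position; "tcp_rot": TCP orientation; "wrist_force": force on the tool from outside, world axes, zero at the start; "wrist_torque": the same for the moment, N m; "width": finger opening in m.
Only numpy, scipy, OpenCV 4.12 (cv2) and the standard library are available. Lean on these libraries where they do the work, as an engineer would, in place of code of your own. Each camera call takes 0.05 s, during which the arm holds its last target. There are 200 camera calls.

## Working session

There is one attempt and no reset: what is moved stays moved. The work goes in short steps, Python scripts to look and compute and a shell command to move; the robot and the scene stay as the last step left them, time stands still between calls to the robot, and variables do not carry over. Pictures are saved under pics/ and viewed, about 8 in all and at most 12, crops included, and the job is handed in when it is done.

```bash
mkdir -p pics; cat > h.py <<'E'
import numpy as np, cv2
from workcell import sensors, imaging, env, nets
from scipy.spatial.transform import Rotation as R
def K(n):
    c=imaging.calibration(n); f=210/np.tan(np.radians(c["vertical_fov"])/2)
    return c,f
def ray(n,uv):
    c,f=K(n); d=np.array([(uv[0]-c["cx"])/f,(uv[1]-c["cy"])/f]); s=d.copy()
    for _ in range(20): s=d/(1+c["k1"]*(s@s))
    M=np.linalg.inv(c["world_to_cam"]); 
    return M[:3,3],M[:3,:3]@np.array([s[0],-s[1],-1.0])
def atz(n,uv,z):
    o,d=ray(n,uv); return o+d*(z-o[2])/d[2]
def atdepth(n,uv,D):
    o,d=ray(n,uv); return o+d*D
def proj(n,p):
    c,f=K(n); q=(c["world_to_cam"]@np.append(p,1))[:3]; s=np.array([q[0],-q[1]])/-q[2]
    s=s*(1+c["k1"]*(s@s)); return s*f+[c["cx"],c["cy"]]
def togo(target,yaw=None):
    o=sensors.observe(); r=R.from_quat(o["tcp_rot"]); return r.inv().apply(np.array(target)-o["ee_pos"])/0.025
E
python3 - <<'E'
from h import *
print(env.tcp_to_grasp, sensors.observe())
for n in("top","side"):
    im,d=imaging.read_camera(n); cv2.imwrite(f"pics/{n}0.png",im[:,:,::-1]); np.save(f"{n}0.npy",d)
    print(n,K(n)[1],np.linalg.inv(K(n)[0]["world_to_cam"])[:3].round(3).tolist())
    for q in("wing","slot","handle","tray","lid_hinge","chest","bolt"):
        for e in nets.landmark_of(q,n)[:3]: print(q,e["p"],np.round(e["xy"],1),atz(n,e["xy"],{"wing":.125,"slot":.102,"handle":.142,"lid_hinge":.1,"bolt":.102}.get(q,0)).round(3))
E
```

```text
0.0187 {'time_s': 0.0, 'qpos': array([-1.36729453e+00,  3.78097245e-01,  7.96411981e-02,  1.27441333e+00,
        1.04256254e-05,  1.46049251e+00]), 'dq': array([ 4.91129668e-04, -4.53483123e-04,  5.32117470e-04, -1.35374184e-03,
        1.54472653e-03,  2.73884774e-05]), 'joint_efforts': array([ 2.11122744e-03, -4.63607240e+01,  2.69874108e+01,  2.07014638e-02,
        8.58247830e-06, -3.91320469e-06]), 'ee_pos': array([ 0.17735038, -0.54620023,  0.19504738]), 'tcp_rot': array([ 9.87715457e-01,  1.56259725e-01, -4.30762882e-05, -1.03564047e-03]), 'wrist_force': array([ 0.12744168,  0.58658865, -0.5209712 ]), 'wrist_torque': array([-0.04792891,  0.00311975,  0.00374995]), 'width': 0.08555524600269626}
top 482.61358766877515 [[-0.005, 0.992, -0.128, 0.357], [-1.0, -0.004, 0.005, 0.083], [0.004, 0.128, 0.992, 1.608]]
wing 0.61 [261.  206.5] [0.531 0.13  0.125]
wing 0.51 [259.  215.2] [0.504 0.136 0.125]
wing 0.43 [239.3 252.2] [0.39  0.196 0.125]
slot 0.64 [256.2 210.4] [0.521 0.146 0.102]
handle 0.97 [246.7 183.4] [0.6   0.173 0.142]
tray 0.85 [404.5 233.3] [ 0.452 -0.348  0.   ]
lid_hinge 0.73 [229.1 158.4] [0.688 0.232 0.1  ]
chest 0.76 [247.5 183.7] [0.623 0.179 0.   ]
bolt 0.52 [242.6 252.6] [0.389 0.188 0.102]
bolt 0.4 [258.  211.8] [0.517 0.14  0.102]
side 483.78488164392746 [[-0.935, 0.281, -0.214, 0.277], [-0.353, -0.729, 0.586, 0.831], [0.009, 0.624, 0.782, 1.076]]
wing 0.87 [325.8 265.8] [0.391 0.236 0.125]
wing 0.48 [288.8 220.3] [0.516 0.143 0.125]
slot 0.82 [289.3 225.8] [0.515 0.142 0.102]
handle 0.77 [245.9 218.4] [0.611 0.187 0.142]
tray 0.88 [354.1 137.1] [ 0.468 -0.342  0.   ]
lid_hinge 0.89 [207.7 228.4] [0.703 0.222 0.1  ]
chest 0.92 [241.4 250.3] [0.63  0.192 0.   ]
bolt 0.71 [286.  227.3] [0.521 0.149 0.102]
```

```bash
python3 - <<'E'
from h import *
a=cv2.imread("pics/top0.png")[110:300,130:450]; b=cv2.imread("pics/side0.png")
a=cv2.resize(a,(800,475),interpolation=cv2.INTER_CUBIC); cv2.imwrite("pics/a.png",a)
cv2.imwrite("pics/b.png",cv2.resize(b[100:320,180:420],(654,600),interpolation=cv2.INTER_CUBIC))
E
```

```text
(no output)
```

View pics/a.png

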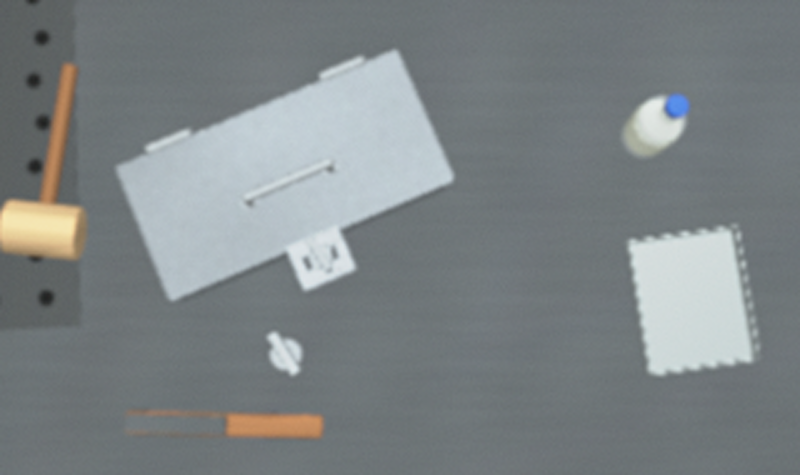

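View pics/b.png

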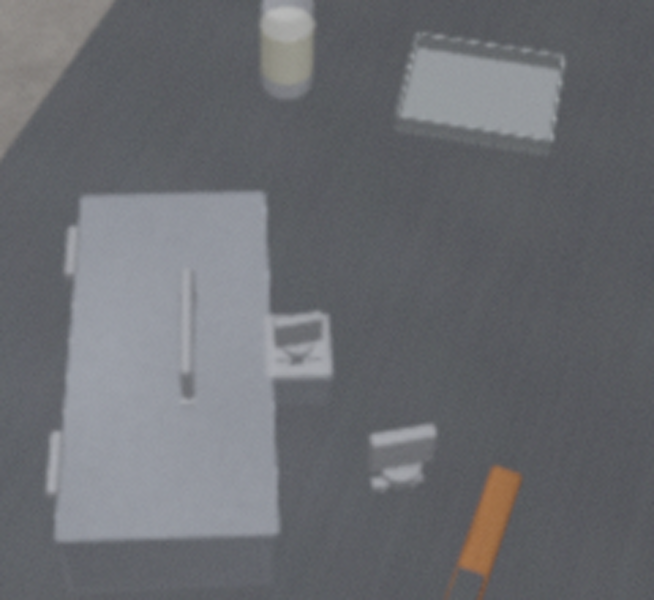

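View pics/side0.png

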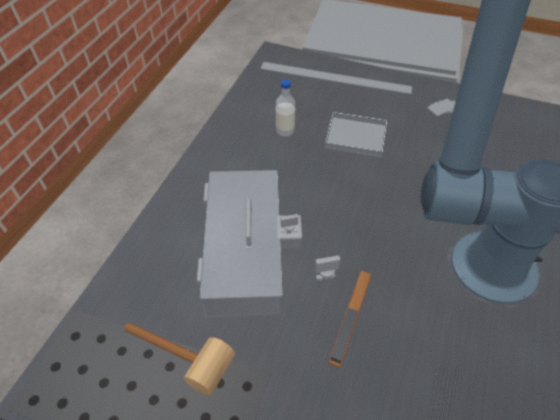

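The top crop shows the chest with the bolt in its tongue at about (258,212). The tray is at (404,233), and the bolt lying on the bench at (244,251) is the look-alike. The side view agrees. Next I get poses from depth.

```bash
cat >> h.py <<'E'
def cloud(n,D):
    c,f=K(n); v,u=np.mgrid[0:420,0:560]; d=np.stack([(u-c["cx"])/f,(v-c["cy"])/f],-1); s=d.copy()
    for _ in range(20): s=d/(1+c["k1"]*(s**2).sum(-1,keepdims=True))
    M=np.linalg.inv(c["world_to_cam"]); P=np.concatenate([s[...,:1],-s[...,1:],-np.ones((420,560,1))],-1)*D[...,None]
    P=P@M[:3,:3].T+M[:3,3]; P[D==0]=np.nan; return P
def rect(P):
    return cv2.minAreaRect((P[:,:2]*1000).astype(np.float32))
E
python3 - <<'E'
from h import *
for n in("top","side"):
    P=cloud(n,np.load(n+"0.npy")).reshape(-1,3)
    box=lambda x0,x1,y0,y1,z0,z1:P[(P[:,0]>x0)&(P[:,0]<x1)&(P[:,1]>y0)&(P[:,1]<y1)&(P[:,2]>z0)&(P[:,2]<z1)]
    L=box(.4,.9,-.1,.5,.092,.112); print(n,"lid",len(L),rect(L),np.median(L[:,2]))
    H=box(.56,.68,.1,.27,.13,.155); print("handle",len(H),rect(H),H.mean(0))
    W=box(.48,.56,.1,.18,.115,.16); print("wing",len(W),rect(W) if len(W) else 0,W.mean(0),W[:,2].max() if len(W) else 0)
    B=box(.33,.45,.13,.27,.03,.2); print("loose",len(B),B.mean(0),B[:,2].max())
    T=box(.3,.6,-.5,-.2,.012,.06); print("tray",len(T),rect(T))
    T=box(.3,.6,-.5,-.2,-.02,.03); print("bench z",np.median(T[:,2]))
E
```

```text
top lid 7320 ((601.340087890625, 178.2249755859375), (250.97073364257812, 391.8297119140625), 22.908401489257812) 0.10206607415930435
handle 153 ((605.6443481445312, 180.28480529785156), (12.62771224975586, 117.90438079833984), 22.75052261352539) [0.60512077 0.17971569 0.14664726]
wing 51 ((514.7361450195312, 139.32359313964844), (43.94205093383789, 13.475255966186523), 33.6184196472168) [0.51257939 0.14015933 0.14073408] 0.1500983151012616
loose 153 [0.39497642 0.1874914  0.06525442] 0.09082875727884177
tray 314 ((462.45440673828125, -350.5153503417969), (262.90625, 206.33180236816406), 86.38871002197266)
bench z 0.0014381240348080304
side lid 9930 ((602.856201171875, 179.3360595703125), (250.86285400390625, 397.4786376953125), 22.589967727661133) 0.10153272103130817
handle 194 ((606.4797973632812, 183.0918731689453), (12.111886978149414, 118.9054183959961), 22.90514373779297) [0.60347706 0.19045933 0.14544727]
wing 170 ((514.366943359375, 143.32411193847656), (43.85480880737305, 12.534646034240723), 34.195831298828125) [0.51384115 0.14489005 0.13185747] 0.14409339311930947
loose 412 [0.39514489 0.19546363 0.06339055] 0.08950572917317423
tray 430 ((464.63775634765625, -347.2092590332031), (179.23719787597656, 159.35238647460938), 7.67901086807251)
bench z 1.0439823642238721e-06
```

```bash
python3 -m jog '[{"dp":[21.3,-22,0],"turn":-0.28,"fingers":0.6},{"dp":[21.3,-22,0],"turn":-0.28,"fingers":0.6},{"dp":[21.3,-22,0],"turn":-0.28,"fingers":0.6},{"dp":[21.3,-22,0],"turn":-0.28,"fingers":0.6},{"dp":[21.3,-22,0],"turn":-0.28,"fingers":0.6},{"dp":[21.3,-22,0],"turn":-0.28,"fingers":0.6},{"dp":[21.3,-22,0],"turn":-0.28,"fingers":0.6},{"dp":[21.3,-22,0],"turn":-0.28,"fingers":0.6},{"dp":[21.3,-22,0],"turn":-0.28,"fingers":0.6},{"dp":[21.3,-22,0],"turn":-0.28,"fingers":0.6},{"dp":[21.3,-22,0],"turn":-0.28,"fingers":0.6},{"dp":[21.3,-22,0],"turn":-0.28,"fingers":0.6}]' 30
cat >> h.py <<'E'
def plan(t,yaw):
    o=sensors.observe(); r=R.from_quat(o["tcp_rot"]); x=r.as_matrix()[:,0]; y0=np.degrees(np.arctan2(x[1],x[0]))
    dy=(yaw-y0+180)%360-180
    print("t",round(o["time_s"],2),"pos",o["ee_pos"].round(4),"yaw",y0.round(1),"tilt",r.as_matrix()[2].round(3),"F",o["wrist_force"].round(1),"T",o["wrist_torque"].round(2),"w",round(o["width"],4),"q",o["qpos"].round(2))
    print("dp",togo(t).round(2),"turn",(-np.radians(dy)).round(3))
E
python3 -c "
from h import *
plan([.5145,.1425,.165],34)"
```

```text
time_s: 1.8
ee_pos: [0.398, -0.096, 0.1964]
tcp_rot: [0.956, 0.292, 0.0, 0.0]
wrist_force: [0.2, -0.0, -0.3]
width: 0.0515
t 1.8 pos [ 0.398  -0.096   0.1964] yaw 34.0 tilt [ 0.001  0.001 -1.   ] F [ 0.2 -0.  -0.3] T [-0.02 -0.06 -0.01] w 0.0515 q [-0.39  0.04 -0.34  1.18 -0.    2.16]
dp [ 9.2  -5.3   1.25] turn 0.0
```

```bash
python3 -m jog '[{"dp":[9.2,-5.3,0.6],"turn":0,"fingers":0.6},{"dp":[9.2,-5.3,0.6],"turn":0,"fingers":0.6},{"dp":[9.2,-5.3,0.6],"turn":0,"fingers":0.6},{"dp":[9.2,-5.3,0.6],"turn":0,"fingers":0.6},{"dp":[9.2,-5.3,0.6],"turn":0,"fingers":0.6},{"dp":[9.2,-5.3,0.6],"turn":0,"fingers":0.6},{"dp":[9.2,-5.3,0.6],"turn":0,"fingers":0.6},{"dp":[9.2,-5.3,0.6],"turn":0,"fingers":0.6},{"dp":[9.2,-5.3,0.6],"turn":0,"fingers":0.6}]'
python3 - <<'E'
from h import *
plan([.5145,.1425,.113],34)
im,d=imaging.read_camera("side"); P=cloud("side",d).reshape(-1,3)
x,y=.5145,.1425
W=P[(abs(P[:,0]-x)<.035)&(abs(P[:,1]-y)<.035)&(P[:,2]>.113)&(P[:,2]<.146)]; print(len(W),rect(W))
cv2.imwrite("pics/c.png",cv2.resize(im[180:270,230:350,::-1],(800,600),interpolation=cv2.INTER_CUBIC))
E
```

```text
time_s: 2.55
ee_pos: [0.5145, 0.1431, 0.181]
tcp_rot: [0.956, 0.293, 0.0, 0.001]
wrist_force: [-0.0, -0.9, -0.7]
width: 0.0513
t 2.55 pos [0.5145 0.1431 0.181 ] yaw 34.1 tilt [-0.     0.001 -1.   ] F [-0.  -0.9 -0.7] T [ 0.04 -0.01 -0.01] w 0.0513 q [ 0.15  0.3  -0.07  1.2  -0.    2.7 ]
dp [-0.01  0.02  2.72] turn 0.002
178 ((514.3258666992188, 143.01589965820312), (45.27969741821289, 13.349668502807617), 35.56648254394531)
```

View pics/c.png

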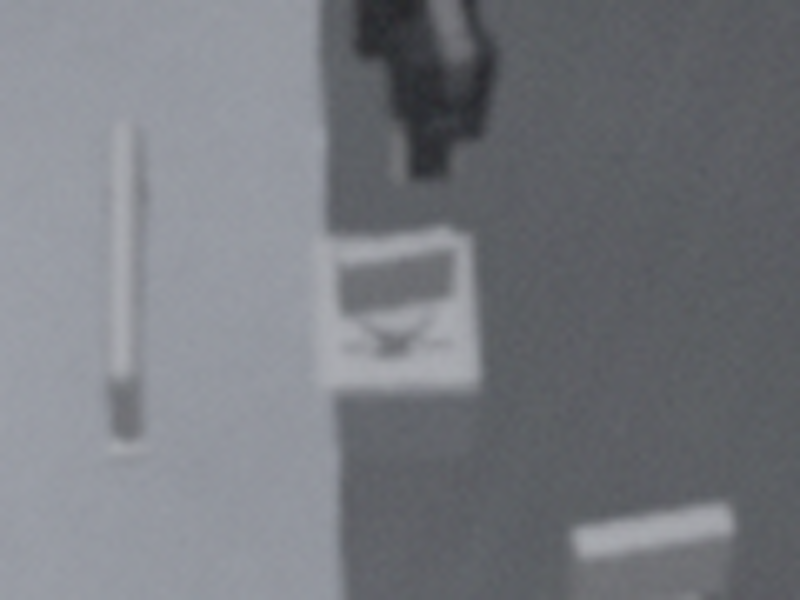

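The picture shows the fingers above the wing, and the wing's fit (0.514, 0.143, 35°) agrees with the tool pose. I'll descend and grip.

```bash
python3 -m jog '[{"dp":[0,0,1],"turn":0,"fingers":0.6},{"dp":[0,0,2],"turn":0,"fingers":0.6},{"dp":[0,0,2.7],"turn":0,"fingers":0.6},{"dp":[0,0,2.7],"turn":0,"fingers":0.6},{"dp":[0,0,2.7],"turn":0,"fingers":0},{"dp":[0,0,2.7],"turn":0,"fingers":0},{"dp":[0,0,2.7],"turn":0,"fingers":0},{"dp":[0,0,2.7],"turn":0,"fingers":0},{"dp":[0,0,2.7],"turn":0,"fingers":0},{"dp":[0,0,2.7],"turn":0,"fingers":0},{"dp":[0,0,2.7],"turn":0,"fingers":0},{"dp":[0,0,2.7],"turn":0,"fingers":0}]' 50
python3 -c "
from h import *
plan([.5145,.1425,.113],112.8)"
```

```text
time_s: 3.6
ee_pos: [0.5142, 0.1421, 0.1138]
tcp_rot: [0.956, 0.293, 0.0, 0.001]
wrist_force: [-0.1, 0.5, 0.0]
width: 0.0003
t 3.6 pos [0.5142 0.1421 0.1138] yaw 34.0 tilt [-0.     0.001 -1.   ] F [-0.1  0.5  0. ] T [-0.01  0.06  0.06] w 0.0003 q [ 0.15  0.33 -0.2   1.04 -0.    2.7 ]
dp [ 0.02 -0.01  0.03] turn -1.375
```

The width reads 0, so nothing is between the pads. I'll look.

```bash
python3 - <<'E'
from h import *
im,d=imaging.read_camera("side"); P=cloud("side",d).reshape(-1,3)
x,y=.5145,.1425
a=im[160:280,210:370,::-1]
t,dt=imaging.read_camera("top")
cv2.imwrite("pics/d.png",np.vstack([cv2.resize(a,(400,300),interpolation=cv2.INTER_CUBIC),cv2.resize(t[170:260,200:320,::-1],(400,300),interpolation=cv2.INTER_CUBIC)]))
print(proj("side",[.5145,.1425,.125]),proj("side",sensors.observe()["ee_pos"]))
for q in("wing","slot"):
  for e in nets.landmark_of(q,"side")[:3]: print(q,e["p"],np.round(e["xy"],1),atz("side",e["xy"],{"wing":.125,"slot":.102}[q]).round(3))
E
```

```text
[289.44654717 220.38667908] [289.56784704 223.06791793]
wing 0.71 [323.9 263.6] [0.396 0.232 0.125]
wing 0.57 [289.3 219.2] [0.516 0.139 0.125]
wing 0.46 [354.3 138.5] [ 0.444 -0.2    0.125]
slot 0.71 [288.  228.4] [0.515 0.151 0.102]
```

View pics/d.png

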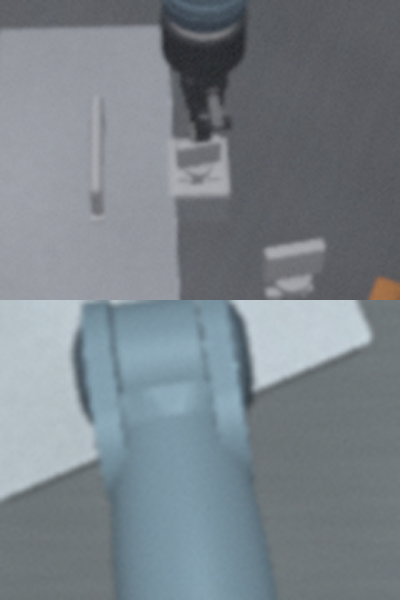

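```bash
python3 - <<'E'
from h import *
im,d=imaging.read_camera("side"); P=cloud("side",d)
print(proj("side",[.5145,.143,.181]))
for v in range(194,232,3):
    print(v,[(u,int(im[v,u].mean()),*(P[v,u]*1000).round().astype(int).tolist()) if d[v,u]>0 else (u,0) for u in (285,288,291,294,297)])
E
```

```text
[289.77926925 206.2556953 ]
194 [(285, 52, 518, 167, 251), (288, 50, 513, 163, 249), (291, 49, 501, 177, 268), (294, 56, 495, 175, 269), (297, 52, 489, 171, 267)]
197 [(285, 51, 518, 169, 242), (288, 48, 513, 162, 237), (291, 53, 499, 181, 263), (294, 83, 494, 175, 259), (297, 63, 489, 168, 254)]
200 [(285, 53, 520, 162, 223), (288, 51, 513, 162, 226), (291, 48, 499, 182, 254), (294, 111, 493, 179, 254), (297, 93, 487, 176, 253)]
203 [(285, 65, 519, 164, 215), (288, 51, 513, 161, 215), (291, 53, 507, 156, 212), (294, 105, 491, 184, 249), (297, 110, 485, 180, 248)]
206 [(285, 85, 576, 6, -2), (288, 54, 514, 158, 200), (291, 94, 497, 185, 238), (294, 97, 490, 186, 242), (297, 115, 484, 183, 242)]
209 [(285, 92, 572, 18, -1), (288, 61, 510, 169, 203), (291, 55, 495, 192, 236), (294, 81, 487, 193, 241), (297, 110, 481, 191, 242)]
212 [(285, 101, 569, 26, -3), (288, 76, 515, 152, 169), (291, 50, 495, 191, 225), (294, 70, 485, 198, 237), (297, 89, 537, 14, -2)]
215 [(285, 127, 537, 112, 100), (288, 84, 515, 152, 158), (291, 59, 508, 152, 161), (294, 118, 500, 151, 164), (297, 153, 499, 133, 143)]
218 [(285, 161, 523, 153, 144), (288, 134, 517, 147, 139), (291, 129, 510, 145, 140), (294, 121, 503, 142, 139), (297, 127, 497, 137, 136)]
221 [(285, 113, 523, 150, 128), (288, 110, 517, 147, 126), (291, 111, 510, 144, 127), (294, 113, 504, 139, 124), (297, 122, 497, 136, 123)]
224 [(285, 111, 523, 151, 116), (288, 110, 515, 150, 119), (291, 113, 509, 144, 115), (294, 119, 504, 138, 109), (297, 142, 497, 136, 110)]
227 [(285, 147, 523, 152, 105), (288, 155, 516, 149, 105), (291, 163, 508, 148, 107), (294, 154, 501, 145, 108), (297, 171, 495, 138, 101)]
230 [(285, 150, 519, 161, 106), (288, 124, 513, 155, 102), (291, 129, 506, 153, 102), (294, 163, 498, 153, 106), (297, 166, 491, 151, 106)]
```

Depth puts the shut finger tips over the wing but at about z = 0.15, roughly 35 mm above the reported TCP. I'll open and re-measure.

```bash
python3 -m jog '[{"dp":[0,0,0],"turn":0,"fingers":0.6},{"dp":[0,0,0],"turn":0,"fingers":0.6},{"dp":[0,0,0],"turn":0,"fingers":0.6},{"dp":[0,0,0],"turn":0,"fingers":0.6},{"dp":[0,0,0],"turn":0,"fingers":0.6}]'
python3 - <<'E'
from h import *
im,d=imaging.read_camera("side"); P=cloud("side",d)
o=sensors.observe(); print(o["ee_pos"],o["width"],o["wrist_force"])
cv2.imwrite("pics/e.png",cv2.resize(im[160:250,240:340,::-1],(660,594),interpolation=cv2.INTER_CUBIC))
Q=(P-o["ee_pos"])[160:250,240:340]; r=R.from_quat(o["tcp_rot"]).as_matrix(); L=Q@r
m=(abs(L[...,0])<.014)&(abs(L[...,1])<.06)&(im[160:250,240:340].mean(-1)<90)
for y0 in np.arange(-.06,.06,.01):
    k=m&(L[...,1]>=y0)&(L[...,1]<y0+.01)&(L[...,2]<.02); 
    if k.sum(): print(y0.round(3),k.sum(),"tool z max",np.sort(L[...,2][k])[-4:].round(3))
E
```

```text
time_s: 4.27
ee_pos: [0.5141, 0.1421, 0.1136]
tcp_rot: [0.956, 0.293, -0.0, 0.001]
wrist_force: [0.3, 0.0, 0.1]
width: 0.0516
[0.5141237  0.14208434 0.11364661] 0.051116395064674996 [ 0.59472577  0.27512498 -0.4811969 ]
-0.06 53 tool z max [-0.089 -0.088 -0.087 -0.084]
-0.05 23 tool z max [-0.091 -0.085 -0.062 -0.057]
-0.04 433 tool z max [-0.05 -0.05 -0.05 -0.05]
-0.03 49 tool z max [-0.105 -0.105 -0.105 -0.087]
-0.02 12 tool z max [-0.123 -0.11  -0.103 -0.101]
0.01 2 tool z max [-0.11  -0.104]
0.02 31 tool z max [-0.045 -0.044 -0.043 -0.041]
0.03 3 tool z max [-0.086 -0.069 -0.064]
```

View pics/e.png

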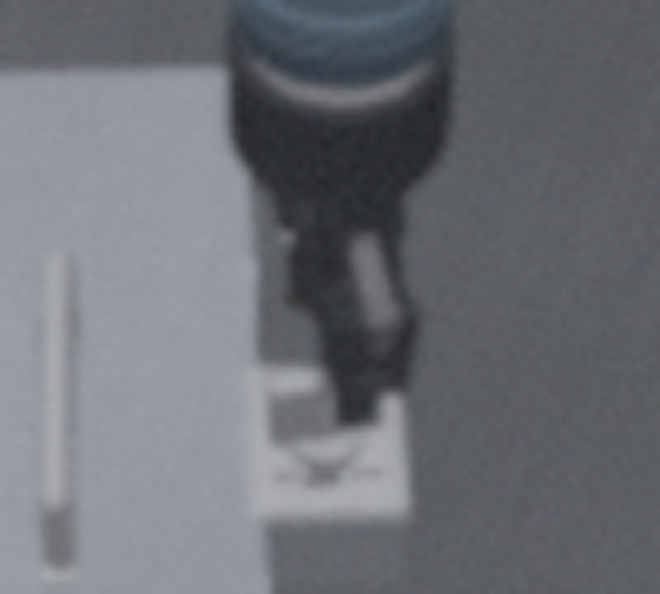

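The near finger's tip is about 40–50 mm behind the reported TCP along the tool axis, even allowing for the swing. The reported z must be biased, or the fingers shorter than stated. I'll step down and watch the force and the depth.

```bash
python3 -m jog '[{"dp":[0,0,0.4],"turn":0,"fingers":0.6},{"dp":[0,0,0.8],"turn":0,"fingers":0.6},{"dp":[0,0,1.0],"turn":0,"fingers":0.6},{"dp":[0,0,1.0],"turn":0,"fingers":0.6}]'
cat >> h.py <<'E'
def tips():
    im,d=imaging.read_camera("side"); P=cloud("side",d); o=sensors.observe(); r=R.from_quat(o["tcp_rot"]).as_matrix()
    L=(P-o["ee_pos"])@r; m=(abs(L[...,0])<.03)&(L[...,1]>-.05)&(L[...,1]<-.03)&(im.mean(-1)<90)&(L[...,2]>-.08)
    q=L[m]; print("pose",o["ee_pos"].round(4),o["width"],o["wrist_force"].round(1))
    for z in np.arange(-.08,.01,.01):
        k=q[(q[:,2]>=z)&(q[:,2]<z+.01)]
        if len(k): print(z.round(3),len(k),"x",k[:,0].min().round(4),k[:,0].max().round(4),"y",np.median(k[:,1]).round(4),"zmax",k[:,2].max().round(4))
    return im,d
E
python3 -c "
from h import *
tips()
print({i:(c:=imaging.calibration('side'))[i] for i in('k1','cx','cy')})
"
```

```text
time_s: 4.65
ee_pos: [0.5123, 0.1417, 0.0864]
tcp_rot: [0.956, 0.293, -0.002, 0.0]
wrist_force: [-0.4, 0.4, -0.7]
width: 0.0511
pose [0.5128 0.1418 0.0872] 0.05119072234412387 [0.7 0.1 0.2]
-0.07 5 x -0.0043 0.0084 y -0.0398 zmax -0.0606
-0.06 12 x -0.0049 0.0066 y -0.0383 zmax -0.0503
-0.05 4 x -0.0001 0.0064 y -0.0361 zmax -0.045
{'k1': 0.05478879459376408, 'cx': 284.1502088568305, 'cy': 210.75056815878088}
```

```bash
python3 -m jog '[{"dp":[0.05,0,0.25],"turn":0,"fingers":0.6},{"dp":[0.05,0,0.5],"turn":0,"fingers":0.6},{"dp":[0.05,0,0.5],"turn":0,"fingers":0.2},{"dp":[0.05,0,0.5],"turn":0,"fingers":0.1},{"dp":[0.05,0,0.5],"turn":0,"fingers":0},{"dp":[0.05,0,0.5],"turn":0,"fingers":0},{"dp":[0.05,0,0.5],"turn":0,"fingers":0},{"dp":[0.05,0,0.5],"turn":0,"fingers":0}]' 50
python3 -c "
from h import *
plan([.5145,.1425,.073],112.8)"
```

```text
time_s: 5.37
ee_pos: [0.514, 0.1425, 0.075]
tcp_rot: [0.956, 0.293, -0.001, 0.001]
wrist_force: [0.8, 0.0, 0.6]
width: 0.0091
t 5.37 pos [0.514  0.1425 0.075 ] yaw 34.0 tilt [-0.003  0.    -1.   ] F [0.8 0.  0.6] T [-0.01 -0.02 -0.02] w 0.0091 q [ 0.15  0.36 -0.26  0.95 -0.    2.7 ]
dp [0.01 0.01 0.08] turn -1.375
```

Gripped at 9.1 mm. Now the quarter turn.

```bash
python3 -m jog '[{"dp":[0,0,0],"turn":-0.11,"fingers":0},{"dp":[0,0,0],"turn":-0.22,"fingers":0},{"dp":[0,0,0],"turn":-0.33,"fingers":0},{"dp":[0,0,0],"turn":-0.44,"fingers":0},{"dp":[0,0,0],"turn":-0.55,"fingers":0},{"dp":[0,0,0],"turn":-0.66,"fingers":0},{"dp":[0,0,0],"turn":-0.77,"fingers":0},{"dp":[0,0,0],"turn":-0.88,"fingers":0},{"dp":[0,0,0],"turn":-0.99,"fingers":0},{"dp":[0,0,0],"turn":-1.1,"fingers":0},{"dp":[0,0,0],"turn":-1.2,"fingers":0},{"dp":[0,0,0],"turn":-1.3,"fingers":0}]'
python3 -c "
from h import *
plan([.5145,.1425,.075],112.8)"
```

```text
time_s: 6.37
ee_pos: [0.515, 0.1427, 0.0752]
tcp_rot: [0.582, 0.813, -0.001, 0.0]
wrist_force: [2.2, 0.8, -2.3]
width: 0.0094
t 6.37 pos [0.515  0.1427 0.0752] yaw 108.8 tilt [-0.001 -0.001 -1.   ] F [ 2.2  0.8 -2.3] T [ 0.13 -0.46  0.02] w 0.0094 q [ 0.15  0.36 -0.26  0.95 -0.    1.4 ]
dp [-0.   -0.02  0.01] turn -0.07
```

```bash
python3 -m jog '[{"dp":[0,0,0],"turn":-0.04,"fingers":0},{"dp":[0,0,0],"turn":-0.08,"fingers":0},{"dp":[0,0,0],"turn":-0.12,"fingers":0},{"dp":[0,0,0],"turn":-0.12,"fingers":0}]'
python3 -c "
from h import *
plan([.5145,.1425,.075],112.8)"
```

```text
time_s: 6.7
ee_pos: [0.5153, 0.1428, 0.0752]
tcp_rot: [0.532, 0.847, -0.0, 0.0]
wrist_force: [0.6, -0.8, -2.1]
width: 0.009
t 6.7 pos [0.5153 0.1428 0.0752] yaw 115.7 tilt [-0.001 -0.    -1.   ] F [ 0.6 -0.8 -2.1] T [ 0.04 -0.26  0.04] w 0.009 q [ 0.15  0.36 -0.26  0.95 -0.    1.27]
dp [ 0.   -0.04  0.01] turn 0.051
```

```bash
python3 -m jog '[{"dp":[0,0,0],"turn":-0.03,"fingers":0},{"dp":[0,0,0],"turn":-0.06,"fingers":0},{"dp":[0,0,0],"turn":-0.06,"fingers":0}]'
python3 -c "
from h import *
plan([.5145,.1425,.075],115)"
```

```text
time_s: 6.95
ee_pos: [0.5155, 0.1428, 0.0752]
tcp_rot: [0.507, 0.862, -0.0, 0.0]
wrist_force: [0.8, 1.0, -1.5]
width: 0.0095
t 6.95 pos [0.5155 0.1428 0.0752] yaw 119.1 tilt [-0.001 -0.    -1.   ] F [ 0.8  1.  -1.5] T [ 0.03 -0.19  0.03] w 0.0095 q [ 0.15  0.36 -0.26  0.95 -0.    1.21]
dp [ 0.01 -0.04  0.01] turn 0.072
```

```bash
python3 -m jog '[{"dp":[0,0,0],"turn":-0.03,"fingers":0},{"dp":[0,0,0],"turn":-0.05,"fingers":0},{"dp":[0,0,0],"turn":-0.05,"fingers":0}]'
python3 -c "
from h import *
plan([.5145,.1425,.075],115)"
```

```text
time_s: 7.2
ee_pos: [0.5156, 0.1429, 0.0752]
tcp_rot: [0.485, 0.874, -0.0, 0.0]
wrist_force: [-0.0, 0.4, -1.3]
width: 0.0095
t 7.2 pos [0.5156 0.1429 0.0752] yaw 121.9 tilt [-0.001  0.    -1.   ] F [-0.   0.4 -1.3] T [ 0.17 -0.18 -0.39] w 0.0095 q [ 0.15  0.36 -0.26  0.94 -0.    1.17]
dp [ 0.01 -0.05  0.01] turn 0.121
```

The stop shows as −0.39 N m. I'll ease back slightly and lift straight up.

```bash
python3 -m jog '[{"dp":[0,0,0],"turn":0.04,"fingers":0},{"dp":[0,0,0],"turn":0.08,"fingers":0},{"dp":[0,0,0],"turn":0.08,"fingers":0},{"dp":[0,0,-0.2],"turn":0.08,"fingers":0},{"dp":[0,0,-0.4],"turn":0.08,"fingers":0},{"dp":[0,0,-0.6],"turn":0.08,"fingers":0},{"dp":[0,0,-0.8],"turn":0.08,"fingers":0}]'
python3 -c "
from h import *
plan([.5145,.1425,.165],115)"
```

```text
time_s: 7.78
ee_pos: [0.5154, 0.143, 0.0959]
tcp_rot: [0.52, 0.854, -0.0, 0.0]
wrist_force: [-0.0, 0.3, -2.4]
width: 0.009
t 7.78 pos [0.5154 0.143  0.0959] yaw 117.3 tilt [-0.001  0.    -1.   ] F [-0.   0.3 -2.4] T [ 0.06 -0.05  0.03] w 0.009 q [ 0.15  0.35 -0.23  0.99 -0.    1.25]
dp [-0.   -0.04 -2.77] turn 0.041
```

```bash
python3 -m jog '[{"dp":[0,0,-1],"turn":0,"fingers":0},{"dp":[0,0,-2],"turn":0,"fingers":0},{"dp":[0,0,-2.8],"turn":0,"fingers":0},{"dp":[0,0,-2.8],"turn":0,"fingers":0},{"dp":[0,0,-2.8],"turn":0,"fingers":0}]'
python3 -c "
from h import *
plan([.464,-.347,.165],115)"
```

```text
time_s: 8.2
ee_pos: [0.5167, 0.1433, 0.1673]
tcp_rot: [0.52, 0.854, 0.001, 0.002]
wrist_force: [0.4, 0.6, -2.4]
width: 0.0091
t 8.2 pos [0.5167 0.1433 0.1673] yaw 117.4 tilt [-0.002  0.003 -1.   ] F [ 0.4  0.6 -2.4] T [-0.02 -0.02  0.02] w 0.0091 q [ 0.15  0.3  -0.1   1.16 -0.    1.25]
dp [-16.45 -10.88   0.09] turn 0.041
```

```bash
python3 -m jog '[{"dp":[-1.3,-0.9,0],"turn":0,"fingers":0},{"dp":[-2.6,-1.7,0],"turn":0,"fingers":0},{"dp":[-4,-2.6,0],"turn":0,"fingers":0},{"dp":[-5.3,-3.5,0],"turn":0,"fingers":0},{"dp":[-6.6,-4.4,0],"turn":0,"fingers":0},{"dp":[-8,-5.3,0],"turn":0,"fingers":0},{"dp":[-9.3,-6.2,0],"turn":0,"fingers":0},{"dp":[-10.7,-7,0],"turn":0,"fingers":0},{"dp":[-12,-8,0],"turn":0,"fingers":0},{"dp":[-13.5,-9,0],"turn":0,"fingers":0},{"dp":[-15,-10,0],"turn":0,"fingers":0},{"dp":[-16.4,-10.9,0],"turn":0,"fingers":0}]'
python3 - <<'E'
from h import *
plan([.464,-.347,.03],115)
im,d=imaging.read_camera("side")
cv2.imwrite("pics/f.png",cv2.resize(im[70:250,240:440,::-1],(660,594),interpolation=cv2.INTER_CUBIC))
E
```

```text
time_s: 9.2
ee_pos: [0.462, -0.3404, 0.1653]
tcp_rot: [0.52, 0.854, 0.001, 0.0]
wrist_force: [0.8, -0.5, -1.3]
width: 0.0094
t 9.2 pos [ 0.462  -0.3404  0.1653] yaw 117.3 tilt [ 0.001  0.002 -1.   ] F [ 0.8 -0.5 -1.3] T [-0.01 -0.11  0.01] w 0.0094 q [-0.75  0.38  0.01  1.2   0.    0.35]
dp [-0.28 -0.06  5.41] turn 0.041
```

View pics/f.png

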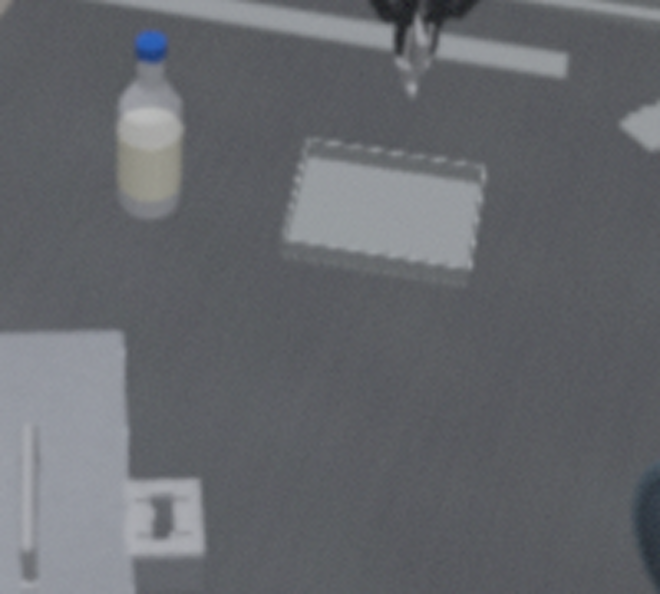

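The slot is empty at crop (163,515), and the bolt hangs in the gripper above the tray. I'll lower it.

```bash
python3 -m jog '[{"dp":[-0.2,0,1],"turn":0,"fingers":0},{"dp":[-0.2,0,2],"turn":0,"fingers":0},{"dp":[-0.2,0,3],"turn":0,"fingers":0},{"dp":[-0.2,0,4],"turn":0,"fingers":0},{"dp":[-0.2,0,5],"turn":0,"fingers":0},{"dp":[-0.2,0,5.8],"turn":0,"fingers":0},{"dp":[-0.2,0,5.8],"turn":0,"fingers":0},{"dp":[-0.2,0,5.8],"turn":0,"fingers":0}]'
python3 - <<'E'
from h import *
plan([.464,-.347,.0],115)
im,d=imaging.read_camera("side")
P=cloud("side",d).reshape(-1,3); o=sensors.observe()["ee_pos"]
Q=P[(abs(P[:,0]-o[0])<.03)&(abs(P[:,1]-o[1])<.025)&(P[:,2]>.008)]; print(np.sort(Q[:,2])[:8].round(3))
E
```

```text
time_s: 9.92
ee_pos: [0.4616, -0.3525, 0.0178]
tcp_rot: [0.523, 0.853, -0.002, -0.001]
wrist_force: [0.7, -0.1, -1.8]
width: 0.0092
t 9.92 pos [ 0.4616 -0.3525  0.0178] yaw 117.0 tilt [-0.    -0.004 -1.   ] F [ 0.7 -0.1 -1.8] T [-0.05 -0.04  0.04] w 0.0092 q [-0.76  0.5  -0.21  0.86 -0.    0.34]
dp [0.15 0.19 0.71] turn 0.034
[0.017 0.021 0.022 0.024 0.024 0.025 0.026 0.027]
```

```bash
python3 -m jog '[{"dp":[0.1,0.1,0.15],"turn":0,"fingers":0},{"dp":[0.1,0.1,0.3],"turn":0,"fingers":0},{"dp":[0.1,0.1,0.45],"turn":0,"fingers":0},{"dp":[0.1,0.1,0.55],"turn":0,"fingers":0},{"dp":[0.1,0.1,0.55],"turn":0,"fingers":0}]'; python3 -m jog '[{"dp":[0,0,0.05],"turn":0,"fingers":0},{"dp":[0,0,0.1],"turn":0,"fingers":0},{"dp":[0,0,0.1],"turn":0,"fingers":0}]';
```

```text
time_s: 10.38
ee_pos: [0.464, -0.3503, 0.0055]
tcp_rot: [0.523, 0.853, -0.002, 0.001]
wrist_force: [-0.1, -0.3, -1.8]
width: 0.0096
time_s: 10.63
ee_pos: [0.4638, -0.3503, 0.0028]
tcp_rot: [0.523, 0.853, -0.002, 0.001]
wrist_force: [-0.1, 0.7, -2.8]
width: 0.0091
```

```bash
python3 -m jog '[{"dp":[0,0,0.05],"turn":0,"fingers":0},{"dp":[0,0,0.1],"turn":0,"fingers":0},{"dp":[0,0,0.1],"turn":0,"fingers":0}]';
```

```text
time_s: 10.88
ee_pos: [0.4637, -0.3502, 0.0001]
tcp_rot: [0.523, 0.852, -0.002, 0.0]
wrist_force: [-0.3, -0.2, -2.0]
width: 0.0094
```

```bash
python3 -m jog '[{"dp":[0,0,0.05],"turn":0,"fingers":0},{"dp":[0,0,0.1],"turn":0,"fingers":0},{"dp":[0,0,0.1],"turn":0,"fingers":0}]';
```

```text
time_s: 11.13
ee_pos: [0.4639, -0.3505, -0.001]
tcp_rot: [0.523, 0.853, -0.002, 0.001]
wrist_force: [-2.3, 1.6, 7.6]
width: 0.0093
```

```bash
python3 -m jog '[{"dp":[0,0,0.05],"turn":0,"fingers":0},{"dp":[0,0,0.1],"turn":0,"fingers":0},{"dp":[0,0,0.1],"turn":0,"fingers":0}]';
```

```text
time_s: 11.38
ee_pos: [0.464, -0.3505, -0.0011]
tcp_rot: [0.523, 0.853, -0.002, 0.001]
wrist_force: [-5.1, 3.8, 16.1]
width: 0.0095
```

It has touched down. I'll relieve the press, open, and back off upward.

```bash
python3 -m jog '[{"dp":[0,0,-0.02],"turn":0,"fingers":0},{"dp":[0,0,-0.02],"turn":0,"fingers":0.15},{"dp":[0,0,-0.02],"turn":0,"fingers":0.25},{"dp":[0,0,-0.02],"turn":0,"fingers":0.4},{"dp":[0,0,-0.02],"turn":0,"fingers":0.5},{"dp":[0,0,-0.5],"turn":0,"fingers":0.5},{"dp":[0,0,-1],"turn":0,"fingers":0.5},{"dp":[0,0,-2],"turn":0,"fingers":0.5},{"dp":[0,0,-3],"turn":0,"fingers":0.5},{"dp":[0,0,-4.5],"turn":0,"fingers":0.5},{"dp":[0,0,-6],"turn":0,"fingers":0.5},{"dp":[0,0,-6.6],"turn":0,"fingers":0.5}]'
python3 - <<'E'
from h import *
plan([.606,.182,.17],112.75)
im,d=imaging.read_camera("side")
cv2.imwrite("pics/g.png",cv2.resize(im[70:250,240:440,::-1],(660,594),interpolation=cv2.INTER_CUBIC))
E
```

```text
time_s: 12.38
ee_pos: [0.4658, -0.3513, 0.1692]
tcp_rot: [0.523, 0.853, -0.003, 0.005]
wrist_force: [1.1, -1.1, 1.0]
width: 0.0429
t 12.38 pos [ 0.4658 -0.3513  0.1692] yaw 117.0 tilt [-0.012  0.    -1.   ] F [ 1.1 -1.1  1. ] T [-0.04  0.07  0.04] w 0.0429 q [-0.75  0.39  0.03  1.2  -0.    0.35]
dp [16.46 14.67 -0.22] turn 0.074
```

View pics/g.png

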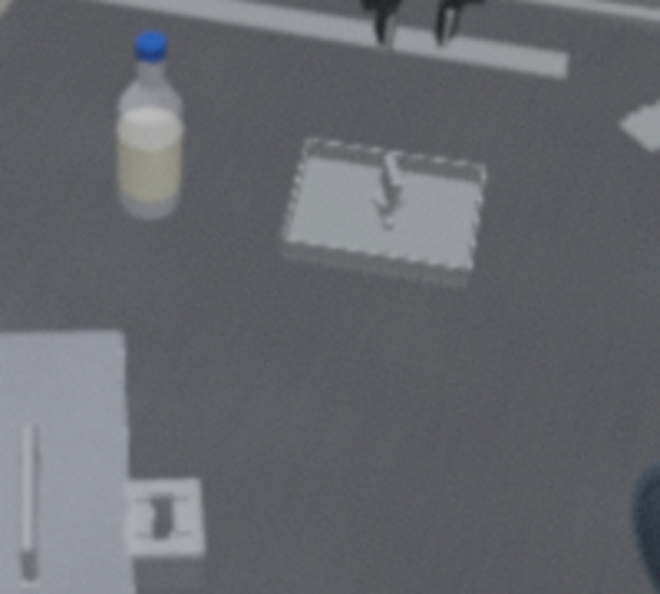

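The bolt stands in the tray at crop (390,190). Next, the handle.

```bash
python3 -m jog '[{"dp":[16.5,14.7,0],"turn":0.07,"fingers":0.6},{"dp":[16.5,14.7,0],"turn":0.07,"fingers":0.6},{"dp":[16.5,14.7,0],"turn":0.07,"fingers":0.6},{"dp":[16.5,14.7,0],"turn":0.07,"fingers":0.6},{"dp":[16.5,14.7,0],"turn":0.07,"fingers":0.6},{"dp":[16.5,14.7,0],"turn":0.07,"fingers":0.6},{"dp":[16.5,14.7,0],"turn":0.07,"fingers":0.6},{"dp":[16.5,14.7,0],"turn":0.07,"fingers":0.6},{"dp":[16.5,14.7,0],"turn":0.07,"fingers":0.6},{"dp":[16.5,14.7,0],"turn":0.07,"fingers":0.6},{"dp":[16.5,14.7,0],"turn":0.07,"fingers":0.6},{"dp":[16.5,14.7,0],"turn":0.07,"fingers":0.6}]'; python3 -c "
from h import *
plan([.606,.182,.17],112.75)"
```

```text
time_s: 13.43
ee_pos: [0.5938, 0.1353, 0.1642]
tcp_rot: [0.552, 0.834, -0.003, 0.006]
wrist_force: [1.7, 0.7, 0.1]
width: 0.0513
t 13.43 pos [0.5938 0.1353 0.1642] yaw 113.0 tilt [-0.014  0.001 -1.   ] F [1.7 0.7 0.1] T [ 0.01 -0.05  0.01] w 0.0513 q [ 0.13  0.45  0.11  1.23 -0.01  1.3 ]
dp [ 1.53  1.18 -0.25] turn 0.004
```

```bash
python3 -m jog '[{"dp":[1.5,1.2,-0.2],"turn":0,"fingers":0.6},{"dp":[1.5,1.2,0],"turn":0,"fingers":0.6},{"dp":[1.5,1.2,0],"turn":0,"fingers":0.6},{"dp":[1.5,1.2,0],"turn":0,"fingers":0.6}]'; python3 - <<'E'
from h import *
plan([.606,.182,.082],112.75)
im,d=tips(); P=cloud("side",d).reshape(-1,3)
H=P[(abs(P[:,0]-.606)<.06)&(abs(P[:,1]-.182)<.08)&(P[:,2]>.13)&(P[:,2]<.152)]
print(len(H),rect(H))
cv2.imwrite("pics/h.png",cv2.resize(im[140:260,180:320,::-1],(700,600),interpolation=cv2.INTER_CUBIC))
E
```

```text
time_s: 13.77
ee_pos: [0.6061, 0.1814, 0.1623]
tcp_rot: [0.552, 0.834, -0.004, 0.006]
wrist_force: [-0.7, 0.1, 0.5]
width: 0.0512
t 13.77 pos [0.6061 0.1814 0.1623] yaw 113.0 tilt [-0.015 -0.001 -1.   ] F [-0.7  0.1  0.5] T [-0.05  0.02  0.  ] w 0.0512 q [ 0.2   0.51  0.19  1.26 -0.01  1.37]
dp [0.07 0.01 3.21] turn 0.005
pose [0.6061 0.1805 0.1628] 0.05156151288153247 [ 0.1 -0.2 -1.2]
-0.08 6 x 0.0056 0.0119 y -0.0354 zmax -0.0709
-0.07 6 x 0.0074 0.0098 y -0.0341 zmax -0.0607
-0.06 5 x 0.006 0.0079 y -0.036 zmax -0.0507
-0.05 2 x 0.0035 0.0075 y -0.0347 zmax -0.0438
193 ((606.3064575195312, 183.54949951171875), (12.004376411437988, 119.74090576171875), 22.89434242248535)
```

View pics/h.png

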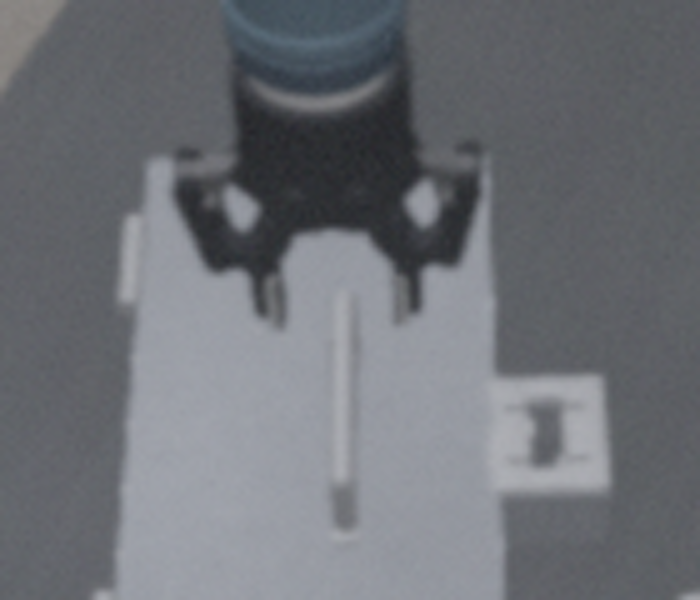

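The fingers straddle the bar at crop (342,390), centred. I'll descend and grip.

```bash
python3 -m jog '[{"dp":[0.07,0,1],"turn":0,"fingers":0.6},{"dp":[0.07,0,2],"turn":0,"fingers":0.6},{"dp":[0.07,0,2.7],"turn":0,"fingers":0.6},{"dp":[0.07,0,3.2],"turn":0,"fingers":0.6},{"dp":[0.07,0,3.2],"turn":0,"fingers":0.6},{"dp":[0.07,0,3.2],"turn":0,"fingers":0.3},{"dp":[0.07,0,3.2],"turn":0,"fingers":0},{"dp":[0.07,0,3.2],"turn":0,"fingers":0},{"dp":[0.07,0,3.2],"turn":0,"fingers":0},{"dp":[0.07,0,3.2],"turn":0,"fingers":0},{"dp":[0.07,0,3.2],"turn":0,"fingers":0},{"dp":[0.07,0,3.2],"turn":0,"fingers":0}]' 90; python3 -c "
from h import *
plan([.606,.182,.082],112.75)"
```

```text
time_s: 14.82
ee_pos: [0.6082, 0.181, 0.0847]
tcp_rot: [0.552, 0.834, -0.003, 0.008]
wrist_force: [3.3, -0.8, 5.5]
width: 0.0098
t 14.82 pos [0.6082 0.181  0.0847] yaw 112.9 tilt [-0.016  0.004 -1.   ] F [ 3.3 -0.8  5.5] T [-0.22 -0.6  -0.11] w 0.0098 q [ 0.2   0.54  0.05  1.07 -0.02  1.37]
dp [ 0.07 -0.07  0.11] turn 0.003
```

The width is 9.8 mm on a 12 mm bar, which is suspicious. I'll check from close by.

```bash
python3 - <<'E'
from h import *
im,d=imaging.read_camera("side"); P=cloud("side",d); o=sensors.observe(); r=R.from_quat(o["tcp_rot"]).as_matrix()
L=(P-o["ee_pos"])@r; m=(abs(L[...,1])<.02)&(abs(L[...,0])<.02)&(L[...,2]>-.11)&(L[...,2]<.005)
for v in range(195,240):
    k=np.where(m[v])[0]
    if len(k): print(v,[(int(u),int(im[v,u].mean()),*(P[v,u]*1000).round().astype(int).tolist()) for u in k[::2]])
cv2.imwrite("pics/i.png",cv2.resize(im[160:250,200:300,::-1],(660,594),interpolation=cv2.INTER_CUBIC))
E
```

```text
207 [(245, 65, 608, 193, 194), (248, 101, 602, 191, 194)]
208 [(245, 94, 617, 177, 168)]
209 [(243, 54, 610, 200, 194), (249, 149, 613, 163, 150), (253, 53, 588, 192, 194), (256, 64, 590, 172, 171)]
210 [(240, 54, 617, 202, 189), (242, 52, 613, 200, 190), (245, 98, 613, 184, 170), (247, 166, 618, 165, 146), (250, 113, 610, 164, 148), (252, 53, 590, 193, 191), (254, 54, 586, 192, 192)]
211 [(240, 55, 616, 205, 190), (242, 54, 613, 200, 185), (244, 57, 608, 201, 189), (246, 135, 615, 176, 155), (248, 170, 616, 164, 142), (250, 116, 609, 166, 147), (252, 57, 591, 192, 186), (254, 53, 587, 191, 186), (256, 59, 587, 180, 173)]
212 [(240, 51, 616, 205, 185), (242, 52, 614, 200, 181), (244, 55, 608, 200, 184), (246, 129, 614, 179, 156), (248, 171, 613, 170, 146), (250, 114, 609, 168, 145), (252, 53, 593, 188, 177), (254, 55, 589, 186, 176), (256, 58, 587, 179, 168)]
213 [(240, 52, 619, 201, 176), (242, 51, 615, 197, 174), (244, 52, 610, 197, 176), (246, 130, 612, 184, 159), (248, 170, 613, 171, 143), (250, 115, 607, 172, 147), (252, 56, 594, 186, 170), (254, 51, 589, 187, 174), (256, 56, 58
[... 3055 characters left out ...]
, (253, 156, 595, 185, 103), (255, 157, 592, 181, 100)]
230 [(241, 158, 623, 197, 101), (243, 159, 617, 198, 105), (245, 155, 614, 193, 100), (252, 156, 597, 189, 103), (254, 155, 592, 186, 102), (256, 155, 587, 186, 105)]
231 [(241, 160, 622, 199, 100), (243, 160, 617, 198, 101), (245, 155, 611, 198, 104), (252, 155, 595, 191, 103), (254, 156, 591, 189, 102), (256, 157, 587, 186, 100)]
232 [(241, 158, 620, 204, 103), (243, 159, 615, 202, 103), (245, 157, 611, 198, 100), (252, 156, 594, 194, 103), (254, 157, 590, 192, 102), (256, 158, 586, 189, 100)]
233 [(241, 159, 620, 204, 100), (243, 160, 614, 204, 102), (245, 158, 610, 201, 100), (255, 157, 587, 193, 101)]
234 [(245, 156, 609, 203, 99)]
```

View pics/i.png

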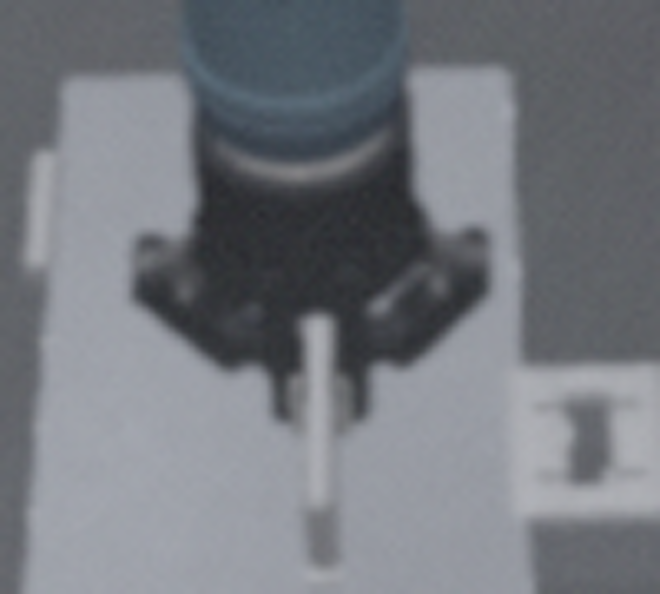

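The pads hold the bar on both sides, with tips at about z = 0.125, so the grip is sound. I'll break the seal gently along the arc.

```bash
python3 -m jog '[{"dp":[0,0.02,-0.05],"turn":0,"fingers":0},{"dp":[0,0.04,-0.1],"turn":0,"fingers":0},{"dp":[0,0.06,-0.16],"turn":0,"fingers":0},{"dp":[0,0.09,-0.22],"turn":0,"fingers":0},{"dp":[0,0.12,-0.28],"turn":0,"fingers":0},{"dp":[0,0.15,-0.36],"turn":0,"fingers":0},{"dp":[0,0.19,-0.43],"turn":0,"fingers":0},{"dp":[0,0.19,-0.43],"turn":0,"fingers":0}]'; cat >> h.py <<'E'
def lid():
    im,d=imaging.read_camera("side"); P=cloud("side",d).reshape(-1,3); o=sensors.observe()
    a=np.radians(22.8); ex=np.array([np.cos(a),np.sin(a)]); ey=np.array([-ex[1],ex[0]])
    X=(P[:,:2]-[.606,.182])@ex-.110; Y=(P[:,:2]-[.606,.182])@ey
    m=(abs(Y)<.18)&(X>-.175)&(X<-.005)&(P[:,2]>.09)&(P[:,2]<.155)&((abs(Y)>.08))
    A=np.c_[X[m],np.ones(m.sum())]; z=P[m,2]
    for _ in range(5):
        c=np.linalg.lstsq(A,z,rcond=None)[0]; k=abs(A@c-z)<.006; A,z=A[k],z[k]
    print("lid angle",-np.arctan(c[0]),"front edge z",c[1]-.18*c[0],len(z))
E
python3 -c "
from h import *
plan([.606,.182,.17],112.75);lid()"
```

```text
time_s: 15.53
ee_pos: [0.6098, 0.1817, 0.0904]
tcp_rot: [0.552, 0.833, -0.006, 0.005]
wrist_force: [7.4, -0.7, -19.7]
width: 0.0092
t 15.53 pos [0.6098 0.1817 0.0904] yaw 112.9 tilt [-0.016 -0.005 -1.   ] F [  7.4  -0.7 -19.7] T [-0.3  -1.03 -0.01] w 0.0092 q [ 0.2   0.55  0.08  1.1  -0.02  1.37]
dp [ 0.02 -0.15 -3.18] turn 0.003
lid angle 0.048954222115243765 front edge z 0.1105830818323419 3348
```

```bash
python3 -m jog '[{"dp":[0,0.08,-0.2],"turn":0,"fingers":0},{"dp":[0,0.1,-0.25],"turn":0,"fingers":0},{"dp":[0,0.13,-0.3],"turn":0,"fingers":0},{"dp":[0,0.16,-0.35],"turn":0,"fingers":0},{"dp":[0,0.19,-0.4],"turn":0,"fingers":0},{"dp":[0,0.22,-0.45],"turn":0,"fingers":0},{"dp":[0,0.25,-0.5],"turn":0,"fingers":0},{"dp":[0,0.28,-0.55],"turn":0,"fingers":0},{"dp":[0,0.3,-0.6],"turn":0,"fingers":0},{"dp":[0,0.3,-0.6],"turn":0,"fingers":0}]'; 
python3 -c "
from h import *
plan([.606,.182,.17],112.75);lid()"
```

```text
time_s: 16.42
ee_pos: [0.6157, 0.1843, 0.104]
tcp_rot: [0.553, 0.833, -0.008, 0.005]
wrist_force: [3.7, -2.4, -9.2]
width: 0.0093
t 16.42 pos [0.6157 0.1843 0.104 ] yaw 112.9 tilt [-0.016 -0.008 -1.   ] F [ 3.7 -2.4 -9.2] T [-0.43 -0.5   0.04] w 0.0093 q [ 0.2   0.56  0.13  1.14 -0.02  1.37]
dp [ 0.02 -0.41 -2.64] turn 0.003
lid angle 0.17052111484200616 front edge z 0.13289346022956877 3335
```

```bash
python3 -m jog '[{"dp":[0,0.05,-0.1],"turn":0,"fingers":0},{"dp":[0,0.07,-0.18],"turn":0,"fingers":0},{"dp":[0,0.07,-0.18],"turn":0,"fingers":0},{"dp":[0,0.07,-0.18],"turn":0,"fingers":0},{"dp":[0,0.07,-0.18],"turn":0,"fingers":0},{"dp":[0,0.07,-0.18],"turn":0,"fingers":0},{"dp":[0,0.07,-0.18],"turn":0,"fingers":0},{"dp":[0,0.07,-0.18],"turn":0,"fingers":0},{"dp":[0,0.07,-0.18],"turn":0,"fingers":0},{"dp":[0,0.07,-0.18],"turn":0,"fingers":0}]'; 
python3 - <<'E'
from h import *
plan([.606,.182,.17],112.75);lid()
im,_=imaging.read_camera("side"); cv2.imwrite("pics/j.png",cv2.resize(im[70:370,120:420,::-1],(600,600),interpolation=cv2.INTER_CUBIC))
E
```

```text
time_s: 17.3
ee_pos: [0.6182, 0.1853, 0.1083]
tcp_rot: [0.552, 0.833, -0.007, 0.005]
wrist_force: [7.4, -1.1, -13.5]
width: 0.0094
t 17.3 pos [0.6182 0.1853 0.1083] yaw 112.9 tilt [-0.016 -0.006 -1.   ] F [  7.4  -1.1 -13.5] T [-0.17 -1.08  0.12] w 0.0094 q [ 0.2   0.56  0.14  1.16 -0.02  1.37]
dp [ 0.03 -0.51 -2.47] turn 0.003
lid angle 0.21346039626396138 front edge z 0.14099464931925096 3336
```

View pics/j.png

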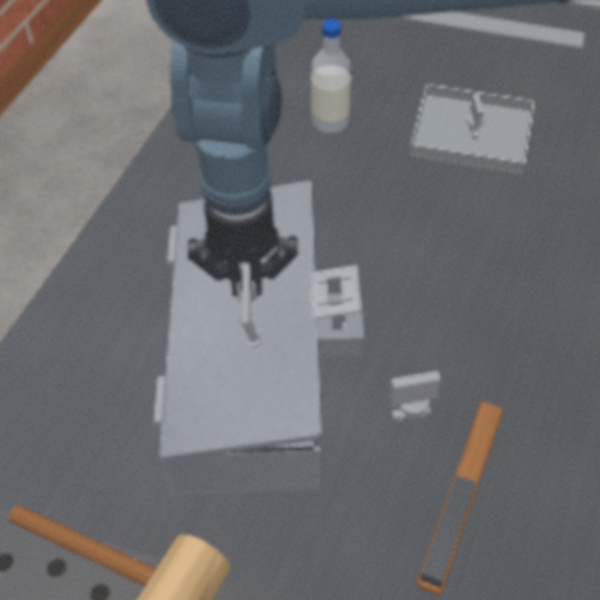

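The lid stands about 38 mm open, held by the gripper. The bolt is in the tray and the bystanders are untouched. Handing in.

```bash
python3 -c "
from h import *
lid(); print(env.sign_off())"
```

```text
lid angle 0.2137603210658627 front edge z 0.14102768790685266 3321
the job is handed in; nothing more can be done
None
```

The job is done and handed in at about 17.5 s of robot time. I turned the smaller T-bolt counter-clockwise to its stop (felt as about 0.4 N m), lifted it straight out, and stood it in the tray. I then broke the seal slowly and left the gripper holding the lid's bar handle.

**Last checks:**
- **Lid:** it read 0.214 rad open twice, about 0.15 s apart. That puts the front edge about 38 mm up, inside the two to five centimetres asked.
- **Bolt and bystanders:** the bolt was standing in the tray, and the mallet, bottle and brush looked untouched.
- **Forces:** the largest wrist force I saw, read at the end of each move, was about 21 N.

**What disagreed:**
- **Height reading:** the reported TCP height was about 40 mm lower than where the depth images showed the finger tips. My first grip closed on nothing above the wing, and I corrected for the offset after that.
- **Bar width:** the gripper read 9 to 10 mm on the 12 mm bar. The close-up showed the pads on both sides of the bar and the grip held throughout the lift, so I went on.

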